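# Clear the saw bed and set the stop block

## Task

Take the scraper block and wipe all five wood offcuts off the saw bed into the steel tray beside it; move the offcuts only with the scraper, and leave the stop block alone until they are all in the tray. Then stand the scraper upright back on its rubber mat and let go of it, and after that lay the stop block on the cleared bed near the middle of the fence, right way up, with its flat back flush against the fence and its tab pointing away from the fence. Leave the jar, the battery and the tape measure where they are.

Things in the scene. Friction and masses are not known exactly. Their poses are not given: they have to be found in the camera images.
- saw_bed: fixed grey metal block 180 (x) x 180 (y) x 50 high, its flat top to be cleared. On its far (+x) edge a fence 14 thick, 25 high above the top, all along y; its working face is at x = +76 mm and looks to -x. Other edges open. Tray against its +y or -y side, mat on the other side. Origin: centre of the underside, on the bench; z up.
- chip_tray: fixed dark steel open tray 180 (x) x 150 (y) x 32 high outside, walls and floor 4 thick, butted against the bed's +y or -y side (its centre 165 mm from the bed's centre), parallel to the bed, its rim 18 below the bed's top. Origin: centre of the underside on the bench; axes parallel to the bed's.
- mat: fixed black rubber mat 160 (x) x 130 (y) x 4 thick on the bench, on the other side of the bed from the tray, its centre 165 mm from the bed's centre. Origin: centre of the underside; axes parallel to the bed's.
- scraper: loose scraper, 0.15-0.3 kg, standing on the mat. Foot: wooden bar 98 (x) x 22 (y) x 32 high with steel cheeks 6 x 46 (y) x 32 high on its ends (110 overall), an H from above, alike on both faces. Handle rib 60 (x) x 22 (y) from 32 to 88 above the underside: grip across the 22. Wipe moving along its y. x within 0.25 rad of the bed's x. Origin: centre of the underside; z up.
- stop_block: loose dark wooden block, 0.09 kg, on the bench left or right of the bed; T-shaped from above, 30 high: main body 36 (x) x 60 (y); amid its -x side a tab 22 wide (y) sticks out 18. The +x side is the flat back. Grip it across the 60. Origin: centre of the main body's underside; z up; when turned like the bed its back faces the fence.
- block_back (a point): point in the middle of the stop block's flat back, at block x = +18, 15 above its underside
- block_tab (a point): point in the middle of the end of the stop block's tab, at block x = -36, 15 above its underside
- chip0: loose light wood offcut, about 11 g: block 36 x 22 x 14 high (mm); starts lying on top of the bed. Origin: centre of its underside.
- chip1: loose light wood offcut, about 11 g: block 26 x 26 x 15 high (mm); starts lying on top of the bed. Origin: centre of its underside.
- chip2: loose light wood offcut, about 11 g: round dowel slice, diameter 28, 15 high (mm); starts lying on top of the bed. Origin: centre of its underside.
- chip3: loose light wood offcut, about 11 g: strip 40 x 17 x 14 high (mm); starts lying on top of the bed. Origin: centre of its underside.
- chip4: loose light wood offcut, about 11 g: block 30 x 24 x 14 high (mm); starts lying on top of the bed. Origin: centre of its underside.
- jar: bystander: glass jar with a steel cap, diameter 64, 85 high, standing on the bench on the side of the bed where the stop block is not. Origin: centre of the underside.
- battery: bystander: black tool battery 75 (x) x 110 (y), 55 high, lying on the bench at the far right (-y). Origin: centre of the underside.
- tape_measure: bystander: grey tape measure 70 (x) x 65 (y) x 38 high, lying on the bench at the far left (+y). Origin: centre of the underside.
Not all that is in view belongs to the job. Of the things shaped like the stop_block, the wooden one is meant. Leave any pink or purple look-alike of the chip1 alone.

How it is judged:
By the outcome, as a careful person would: the job done as asked, in the order asked, and still so for the second after the job is handed in, with the robot touching nothing.
It also fails if it takes over 72 s, if anything falls off the work surface, if the arm or the gripper's body presses on something with over 40 N, if the wrist force passes 120 N, or if a joint passes its speed limit or range.

## Robot

A 6-joint arm with a two-finger parallel gripper is mounted at the origin on the work surface. World frame = base frame: x ahead of the robot, y to its left, z up, the work surface at z = 0. Lengths are in mm, angles in rad, forces in N, time in s.
With the tool pointing down it reaches from about 350 to 875 mm from the base axis. Payload 4.2 kg.
Tool frame: the origin (TCP) lies midway between the tips of the shut fingers; the grasp point (between the pads) lies 19 mm behind it; y points along the fingers, x is the direction in which the jaws open and shut, and the axes are right-handed (so a half turn about y gives the same grasp; the last joint's range is limited). The gripper opens to 85 mm and grips with 20 to 120 N. Pads are 22 mm wide; open, the fingers measure 114 mm over their backs; the gripper's body (76 mm by 85 mm) begins 54 mm behind the grasp point. The pads swing forward as they close: fully open they stand 13 mm farther back than shut.
Start: joints at [-1.009, 0.385, 0.008, 0, -1.194, -0.259], TCP at [186.387, -596.539, 231.312] pointing down, gripper open.
Joint ranges: [-3.14, 3.14], [-1.21, 2.06], [-1.07, 1.41], [-3.16, 2.05], [-2.99, -0.16], [-3.1, 3.1]. Speed limits (rad/s): [2.79, 2.79, 3.14, 3.14, 3.14, 3.14].

## Interface

Orientations are given as a unit quaternion [x, y, z, w].
In Python, from bench import read_state, get_image, job_done gives the robot as it stands.
- The arm moves only by the tool play_rows, never from a script. Its argument "series" is a list of rows, each a list of 7 numbers: the shift along the tool's x, y, z in m, then the turn, a rotation vector about the tool's x, y, z in rad, then the finger opening in m, from 0 to 0.0854. In form: [[x, y, z, wx, wy, wz, claw], ...]. A call has 1 to 10 rows; each row shifts and turns the pose as measured when the row begins, along the tool's axes as they then stand; what a row does not reach is not made up. A row lasts 1/10 s, in which the tool goes at most 50 mm and 8.59 degrees, less where a joint would pass 70% of its speed; a pose out of reach is approached as far as the arm can. A call with a gripper value outside its range is refused whole. The fingers move at their own pace and stop on an object; the grip force is fixed at half the most. Time passes only in rows, so rows that do not move let the fingers close. It gives the time, the measured TCP pose, the force and the opening at its end, in the units of the state.
- read_state(): the state, without advancing time (a new reading comes with each control period).
- get_image(name): name is "scene" or "top"; returns a dict with "color" (400x640x3 uint8, red, green, blue), "intrinsics" (3x3 intrinsics, pixels), "origin" and "orientation" of the camera in the world. Camera axes: x right, y down, z forward; pixel columns grow to the right and rows downward; lengths in mm; the calibration is good to about 2 mm. A picture is of the moment at which its call begins. There is no depth.
- job_done(): hands the job in, once; it reports no verdict.
The state is a dict: "clock": time; "joints": joint angles; "joint_vel": joint speeds; "joint_efforts": joint torques, N m; "position": TCP position; "ee_rot": TCP orientation; "contact_force": force on the tool from outside, world axes, zero at the start; "wrist_torque": the same for the moment, N m; "gripper_width": finger opening in mm.
Only numpy, scipy, OpenCV 4.12 (cv2) and the standard library are available. Lean on these libraries where they do the work, as an engineer would, in place of code of your own. Each camera call takes 0.05 s, during which the arm holds its last target. There are 200 camera calls.

## Working session

There is one attempt and no reset: what is moved stays moved. The work goes in short steps, Python scripts to look and compute and a tool call to move; the robot and the scene stay as the last step left them, time stands still between calls to the robot, and variables do not carry over. Pictures are saved under pics/ and viewed, about 8 in all and at most 12, crops included, and the job is handed in when it is done.

Besides the shell and the picture viewer there is one more tool, called as a command line: name --pt "numbers of a row" for each row, then --argument value for the rest. play_rows: Moves the arm, as the interface text tells. Its arguments: {"type":"object","properties":{"series":{"type":"array","items":{"type":"array","items":{"type":"number"}}}},"required":["series"]}

```bash
mkdir -p pics; ls
python3 - <<'E'
from bench import *
import cv2
s=read_state();print(s)
for n in("scene","top"):
    i=get_image(n);cv2.imwrite(f"pics/{n}0.png",i["color"][:,:,::-1]);print(n,i["intrinsics"],i["origin"],i["orientation"])
E
```

```text
pics
{'clock': 0.0, 'joints': array([-1.00939332e+00,  3.85589076e-01,  6.61772374e-03, -5.48643439e-04,
       -1.19394456e+00, -2.58595824e-01]), 'joint_vel': array([-0.00022757,  0.00015053,  0.00018558, -0.00093316,  0.0005419 ,
       -0.00056921]), 'joint_efforts': array([ 4.07535827e-04, -3.92290843e+01,  1.88398433e+01,  4.18594748e+00,
       -4.65996709e-03, -4.87036459e-06]), 'position': array([ 186.23476046, -596.00447708,  230.19138526]), 'ee_rot': array([ 0.41829358,  0.57009283, -0.56920785, -0.41955578]), 'contact_force': array([ 0.48945318, -0.08616388,  0.35142365]), 'wrist_torque': array([-0.01648639, -0.00583451, -0.06040862]), 'gripper_width': 85.6708709610015}
scene [[416.85366204   0.         322.61446073]
 [  0.         416.85366204 196.64817413]
 [  0.           0.           1.        ]] [1303.55792141    2.97773845  960.19278112] [ 0.6393161   0.69044565 -0.24489549 -0.23363631]
top [[384.913673     0.         322.73014899]
 [  0.         384.913673   199.8270344 ]
 [  0.           0.           1.        ]] [ 335.28349789  -34.13920064 1295.36032466] [-0.69957886  0.70897426 -0.06208061  0.06396019]
```

View pics/scene0.png

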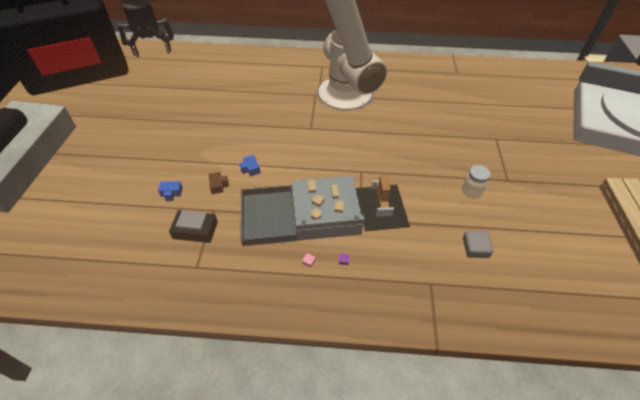

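View pics/top0.png

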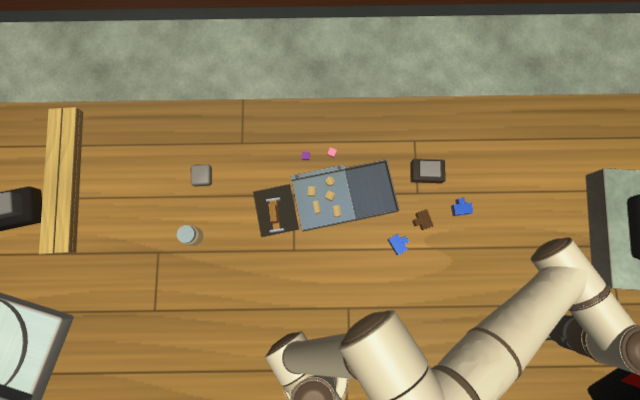

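Top view: the bed is at about (323,198), with the tray on its -y side (372,190) and the mat on its +y side (275,212). The scraper is at (274,215). Stop block candidates are brown wood at (423,219) and blue ones at (399,244) and (462,207), so I choose the brown one. The light chips on the bed are at (330,181), (311,191), (330,196), (316,207) and (337,211). The pink (332,152) and purple (305,156) ones on the bench stay where they are.

```bash
cat > h.py <<'E'
import numpy as np, cv2
from bench import *
from scipy.spatial.transform import Rotation as R
def ray(im,uv):
    d=np.linalg.inv(im["intrinsics"])@np.array([uv[0],uv[1],1.]);return R.from_quat(im["orientation"]).apply(d)
def at(im,uv,z):
    d=ray(im,uv);o=np.array(im["origin"]);return (o+d*(z-o[2])/d[2])[:2]
def px(im,p):
    c=R.from_quat(im["orientation"]).inv().apply(np.array(p,float)-im["origin"]);q=im["intrinsics"]@c;return q[:2]/q[2]
def crop(im,x0,y0,x1,y1,k,f,lines=()):
    c=im["color"][:,:,::-1].copy();c=cv2.resize(c[y0:y1,x0:x1],None,fx=k,fy=k,interpolation=cv2.INTER_CUBIC)
    for pts in lines:
        q=np.array([((px(im,p)-[x0,y0]+.5)*k) for p in pts]).round().astype(int);cv2.polylines(c,[q],False,(0,0,255),1)
    cv2.imwrite(f,c)
E
python3 - <<'E'
from h import *
i=get_image("top");crop(i,245,140,475,260,3.4,"pics/c1.png")
E
```

```text
(no output)
```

View pics/c1.png

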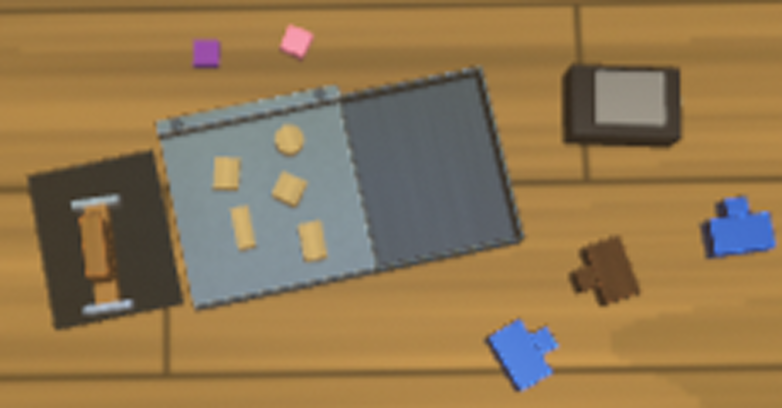

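```bash
cat > fit.py <<'E'
from h import *
from scipy.optimize import least_squares
i=get_image("top"); k=3.4
U=lambda a:np.array(a)/k-.5+[245,140]
def T(p,q):
    c,s=np.cos(p[2]),np.sin(p[2]);q=np.atleast_2d(np.array(q,float));return np.c_[p[0]+c*q[:,0]-s*q[:,1],p[1]+s*q[:,0]+c*q[:,1],q[:,2]]
def fit(mod,pix,p0):
    f=lambda p:np.concatenate([px(i,a)-U(b) for a,b in zip(T(p,mod),pix)])
    r=least_squares(f,p0);print(r.x.round(3),"res px",np.abs(r.fun).max().round(2));return r.x
def poly(p,m): return T(p,m)
if __name__=="__main__":
    bed=fit([(90,-240,32),(-90,-240,32),(80,230,4),(-80,230,4),(-80,100,4),(-90,90,50),(-90,-90,50)],[(480,68),(522,241),(28,177),(55,328),(183,303),(195,308),(376,270)],[500,-30,.2])
    sc=fit([(55,0,32),(-55,0,32)],[(95,202),(108,306)],[bed[0]-40,bed[1]+165,.1])
    st=fit([(18,-30,30),(18,30,30),(-18,-30,30),(-18,30,30),(-36,0,30)],[(638,292),(620,237),(606,305),(585,250),(576,281)][:5],[450,-260,-1.3]) 
    L=[poly(bed,[(-90,-90,50),(-90,90,50),(90,90,50)]),poly(bed,[(76,-90,50),(76,90,50)]),poly(bed,[(-90,-90,32),(-90,-240,32),(90,-240,32),(90,-90,32)]),
     poly(sc,[(55,23,32),(55,-23,32),(-55,-23,32),(-55,23,32),(55,23,32)]),poly(sc,[(30,11,88),(30,-11,88),(-30,-11,88),(-30,11,88),(30,11,88)]),
     poly(st,[(18,-30,30),(18,30,30),(-18,30,30),(-18,11,30),(-36,11,30),(-36,-11,30),(-18,-11,30),(-18,-30,30),(18,-30,30)])]
    crop(i,245,140,475,260,k,"pics/c2.png",L)
    c,s=np.cos(bed[2]),np.sin(bed[2])
    for q in [(226,172),(288,139),(289,189),(243,228),(312,241)]:
        w=at(i,U(q),64)-bed[:2];print("chip in bed",(c*w[0]+s*w[1]).round(),(-s*w[0]+c*w[1]).round())
    print("scraper in bed", c*(sc-bed)[0]+s*(sc-bed)[1], -s*(sc-bed)[0]+c*(sc-bed)[1], sc[2]-bed[2])
    s=read_state();print(R.from_quat(s["ee_rot"]).as_matrix().round(3))
E
python3 fit.py
```

```text
[ 5.67215e+02 -3.18930e+01  1.90000e-01] res px 0.94
[5.17454e+02 1.28760e+02 1.33000e-01] res px 0.98
[ 494.178 -367.903   -1.278] res px 0.86
chip in bed 30.0 33.0
chip in bed 50.0 -32.0
chip in bed 1.0 -23.0
chip in bed -27.0 27.0
chip in bed -53.0 -34.0
scraper in bed -18.449559468918604 167.16841593382318 -0.05703836623468003
[[-0.298 -0.001 -0.955]
 [ 0.955  0.001 -0.298]
 [ 0.001 -1.     0.   ]]
```

View pics/c2.png

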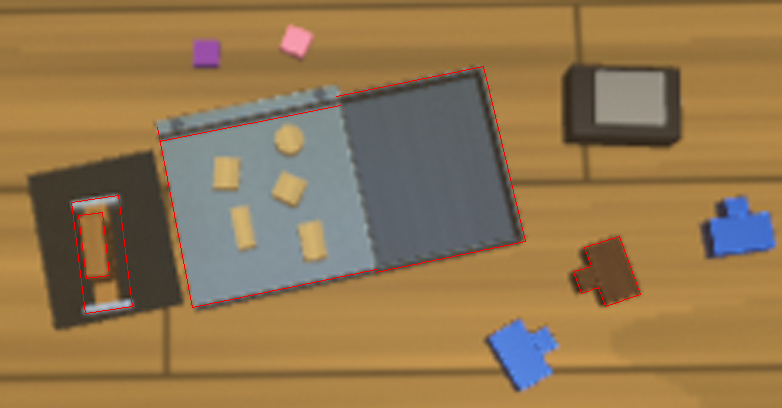

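The overlays fit within about 1 px (3 mm). Brown (423,219) is confirmed as the stop block. I'm moving above the scraper now.

play_rows --pt "0 0 0 0 0.085 0 0.085" --pt "0 0 0 0 0.085 0 0.085" --pt "0.042 0 -0.0265 0 0 0 0.085" --pt "0.042 0 -0.0265 0 0 0 0.085" --pt "0.042 0 -0.0265 0 0 0 0.085" --pt "0.042 0 -0.0265 0 0 0 0.085" --pt "0.042 0 -0.0265 0 0 0 0.085" --pt "0.042 0 -0.0265 0 0 0 0.085" --pt "0.042 0 -0.0265 0 0 0 0.085" --pt "0.042 0 -0.0265 0 0 0 0.085"

```text
clock: 1.2
position: [355.0, -234.9, 227.3]
ee_rot: [0.469, 0.528, -0.527, -0.473]
contact_force: [0.7, 0.1, 0.4]
gripper_width: 85.5
```

```bash
cat > go.py <<'E'
# usage: go.py x y z yaw  -> shift in the tool frame after turning, and the turn about tool y
import sys;from h import *
s=read_state();M=R.from_quat(s["ee_rot"]).as_matrix();t=np.array([float(a) for a in sys.argv[1:5]])
x,y=M[:,0],M[:,1];yaw=np.arctan2(-x[0],x[1])
if len(sys.argv)>5: print("tool tilt",x[2].round(4),y.round(4))
d=(t[:3]-s["position"]); Mt=np.array([[-np.sin(t[3]),np.cos(t[3]),0],[0,0,-1],[-np.cos(t[3]),-np.sin(t[3]),0]])
print("t",round(s["clock"],2),"pos",s["position"].round(1),"yaw",yaw.round(4),"grip",s["gripper_width"].round(1),"F",s["contact_force"].round(1))
print("turn y",-(t[3]-yaw).round(4),"shift(mm) in turned tool frame",(Mt@d).round(1),"in present frame",(M.T@d).round(1))
E
python3 go.py 517 129 150 .133
```

```text
Traceback (most recent call last):
  File "go.py", line 7, in <module>
    print("t",round(s["clock"],2),"pos",s["position"].round(1),"yaw",yaw.round(4),"grip",s["gripper_width"].round(1),"F",s["contact_force"].round(1))
                                                                                         ^^^^^^^^^^^^^^^^^^^^^^^^
AttributeError: 'float' object has no attribute 'round'
```

```bash
sed -i 's/s\["gripper_width"\].round(1)/round(s["gripper_width"],1)/' go.py; python3 go.py 517 129 150 .133 v
```

```text
tool tilt 0.0049 [-0.0024  0.0046 -1.    ]
t 1.2 pos [ 355.  -234.9  227.3] yaw 0.1131 grip 85.5 F [0.7 0.1 0.4]
turn y -0.0199 shift(mm) in turned tool frame [ 339.2   77.3 -208.9] in present frame [ 342.9   78.5 -202.2]
```

play_rows --pt "0.0424 0 -0.0261 0 -0.02 0 0.085" --pt "0.0424 0 -0.0261 0 0 0 0.085" --pt "0.0424 0 -0.0261 0 0 0 0.085" --pt "0.0424 0 -0.0261 0 0 0 0.085" --pt "0.0424 0 -0.0261 0 0 0 0.085" --pt "0.0424 0 -0.0261 0 0 0 0.085" --pt "0.0424 0 -0.0261 0 0 0 0.085" --pt "0.04 0.02 -0.025 0 0 0 0.085" --pt "0 0 0 0 0 0 0.085" --pt "0 0 0 0 0 0 0.085"

```text
clock: 2.2
position: [514.9, 134.5, 210.7]
ee_rot: [0.462, 0.537, -0.532, -0.463]
contact_force: [-0.4, -0.4, 0.1]
gripper_width: 85.1
```

```bash
cat > fit2.py <<'E'
from fit import *
E
python3 go.py 517 129 140 .133 v
python3 - <<'E'
from h import *
i=get_image("scene");crop(i,340,150,430,250,6,"pics/s1.png")
# handle top (z 88) corners from the early view fit, as seen in scene
import numpy as np
E
```

```text
tool tilt 0.0051 [ 0.0038  0.0058 -1.    ]
t 2.2 pos [514.9 134.5 210.7] yaw 0.1442 grip 85.1 F [-0.4 -0.4  0.1]
turn y 0.0112 shift(mm) in turned tool frame [-5.8 70.7 -1.3] in present frame [-6.1 70.7 -0.9]
```

View pics/s1.png

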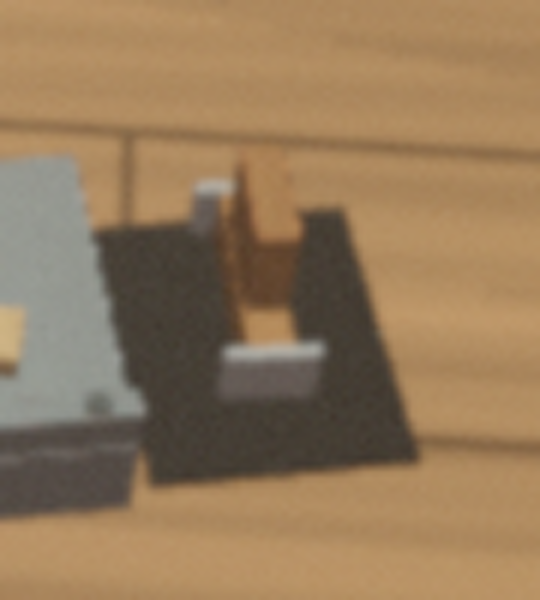

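play_rows --pt "-0.006 0.04 -0.001 0 0.011 0 0.085" --pt "0 0.04 0 0 0 0 0.085" --pt "0 0.04 0 0 0 0 0.085" --pt "0 0.03 0 0 0 0 0.085" --pt "0 0.012 0 0 0 0 0.085" --pt "0 0 0 0 0 0 0.085"

```text
clock: 2.85
position: [518.7, 123.3, 49.1]
ee_rot: [0.469, 0.536, -0.524, -0.467]
contact_force: [-0.4, -0.8, 1.0]
gripper_width: 84.8
```

```bash
python3 go.py 517 129 49 .133 v
```

```text
tool tilt 0.0086 [ 0.013   0.0102 -0.9999]
t 2.85 pos [518.7 123.3  49.1] yaw 0.1236 grip 84.8 F [-0.4 -0.8  1. ]
turn y -0.0094 shift(mm) in turned tool frame [5.9 0.1 0.9] in present frame [5.9 0.2 1. ]
```

```bash
cat >> go.py <<'E'
print("full turn (tool rotvec)",R.from_matrix(M.T@Mt).as_rotvec().round(4))
E
python3 go.py 517 129 49 .133|tail -1
```

```text
full turn (tool rotvec) [-1.0112 -1.1846  1.1582]
```

play_rows --pt "0.006 0 0.001 0.0142 -0.009 0.0085 0.085" --pt "0 0 0 0 0 0 0.02" --pt "0 0 0 0 0 0 0.0" --pt "0 0 0 0 0 0 0.0" --pt "0 0 0 0 0 0 0.0" --pt "0 0 0 0 0 0 0.0" --pt "0 0 0 0 0 0 0.0"

```text
clock: 3.55
position: [519.1, 129.2, 54.6]
ee_rot: [0.467, 0.534, -0.529, -0.465]
contact_force: [0.7, -0.6, -1.5]
gripper_width: 21.4
```

```bash
python3 go.py 517 129 49 .133 v
```

```text
tool tilt 0.0028 [ 0.0073  0.0038 -1.    ]
t 3.55 pos [519.1 129.2  54.6] yaw 0.1314 grip 21.4 F [ 0.7 -0.6 -1.5]
turn y -0.0016 shift(mm) in turned tool frame [0.  5.6 2.1] in present frame [0.  5.6 2.1]
full turn (tool rotvec) [-1.0135 -1.1718  1.1612]
```

```bash
sed -i 's/M.T@Mt)/M.T@Mt.T)/' go.py
```

play_rows --pt "0 0.002 0 0 0 0 0.0"

```text
clock: 3.65
position: [519.1, 129.2, 54.4]
ee_rot: [0.467, 0.534, -0.529, -0.465]
contact_force: [-8.9, -1.3, 25.2]
gripper_width: 21.4
```

play_rows --pt "0 0.002 0 0 0 0 0.0"

```text
clock: 3.75
position: [519.1, 129.2, 54.5]
ee_rot: [0.467, 0.534, -0.529, -0.464]
contact_force: [-6.7, -0.3, 14.6]
gripper_width: 21.4
```

```bash
python3 go.py 517 129 49 .133 v
```

```text
tool tilt 0.0018 [ 0.0076  0.0028 -1.    ]
t 3.75 pos [519.1 129.2  54.5] yaw 0.1323 grip 21.4 F [-6.7 -0.3 14.6]
turn y -0.0007 shift(mm) in turned tool frame [0.1 5.5 2.1] in present frame [0.1 5.5 2.2]
full turn (tool rotvec) [ 0.0079 -0.0007  0.0018]
```

play_rows --pt "0 0.0 0 0 0 0 0.0" --pt "0 -0.02 0 0 0 0 0.0" --pt "0 -0.02 0 0 0 0 0.0" --pt "0 -0.015 0 0 0 0 0.0" --pt "0 0 0 0 0 0 0.0"

```text
clock: 4.25
position: [516.0, 128.1, 108.5]
ee_rot: [0.466, 0.532, -0.531, -0.466]
contact_force: [1.1, 0.0, -3.1]
gripper_width: 21.0
```

```bash
python3 go.py 554.6 133.7 102 .19 v
```

```text
tool tilt 0.0006 [ 8.e-04  7.e-04 -1.e+00]
t 4.25 pos [516.  128.1 108.5] yaw 0.131 grip 21.0 F [ 1.1  0.  -3.1]
turn y -0.059 shift(mm) in turned tool frame [ -1.8   6.5 -38.9] in present frame [  0.5   6.5 -39. ]
full turn (tool rotvec) [ 0.0009 -0.059   0.0005]
```

play_rows --pt "0 0 -0.02 0 -0.03 0 0.0" --pt "0 0.002 -0.019 0 -0.029 0 0.0" --pt "0 0 0 0 0 0 0.0"

```text
clock: 4.55
position: [552.9, 133.2, 102.9]
ee_rot: [-0.449, -0.544, 0.547, 0.451]
contact_force: [-0.3, -0.6, -2.0]
gripper_width: 21.1
```

```bash
python3 go.py 554.6 133.7 102 .19 v;  python3 go.py 607.5 -141.3 102 .19
```

```text
tool tilt 0.0005 [-4.8e-03 -4.0e-04 -1.0e+00]
t 4.55 pos [552.9 133.2 102.9] yaw 0.1912 grip 21.1 F [-0.3 -0.6 -2. ]
turn y 0.0012 shift(mm) in turned tool frame [ 0.2  0.9 -1.7] in present frame [ 0.2  0.9 -1.7]
full turn (tool rotvec) [-0.0048  0.0012  0.0005]
t 4.55 pos [552.9 133.2 102.9] yaw 0.1912 grip 21.1 F [-0.3 -0.6 -2. ]
turn y 0.0012 shift(mm) in turned tool frame [-279.9    0.9   -1.8] in present frame [-279.9    0.8   -1.4]
full turn (tool rotvec) [-0.0048  0.0012  0.0005]
```

play_rows --pt "-0.03 0.001 -0.0015 -0.004 0.001 0 0.0" --pt "-0.03 0 0 0 0 0 0.0" --pt "-0.03 0 0 0 0 0 0.0" --pt "-0.015 0 0 0 0 0 0.0" --pt "-0.015 0 0 0 0 0 0.0"

```text
clock: 5.05
position: [567.7, 67.6, 96.9]
ee_rot: [0.432, 0.567, -0.519, -0.472]
contact_force: [-15.8, 42.5, 13.4]
gripper_width: 21.4
```

```bash
python3 go.py 607.5 -141.3 101.8 .19 v
```

```text
tool tilt 0.0863 [-6.000e-04  8.770e-02 -9.961e-01]
t 5.05 pos [567.7  67.6  96.9] yaw 0.1825 grip 21.4 F [-15.8  42.5  13.4]
turn y -0.0075 shift(mm) in turned tool frame [-212.7   -4.9    0.4] in present frame [-211.5  -23.2   -1.5]
full turn (tool rotvec) [ 0.0156 -0.0082  0.0864]
```

Run:
```python
from h import *
i=get_image("scene");crop(i,280,110,420,250,4.2,"pics/s2.png")
```

```text
(no output)
```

View pics/s2.png

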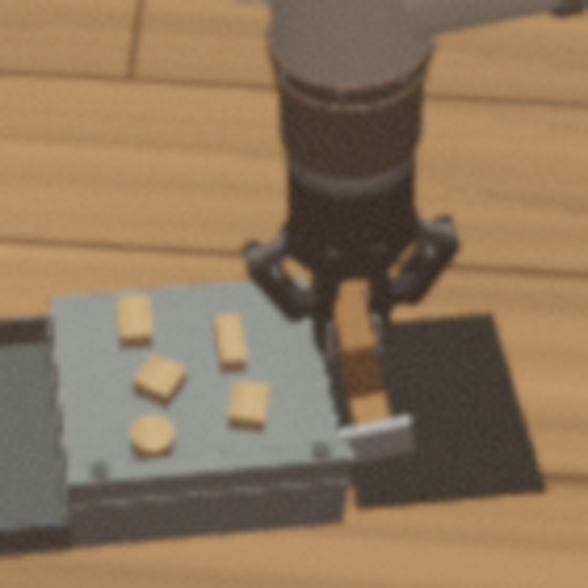

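play_rows --pt "0.02 0 0 0 0 0 0.0" --pt "0.02 -0.01 0 0.005 -0.005 0.06 0.0" --pt "0.01 -0.01 0 0 0 0 0.0" --pt "0 0 0 0 0 0 0.0"

```text
clock: 5.5
position: [552.5, 123.9, 117.6]
ee_rot: [0.443, 0.553, -0.537, -0.459]
contact_force: [0.2, 0.2, -3.5]
gripper_width: 20.6
```

```bash
python3 go.py 607.5 -141.3 101.8 .19 v
cat > ov.py <<'E'
# overlay bed and scraper (assuming TCP offset dz to its underside, dx along x) on a view
import sys;from h import *
from fit import T
n,x0,y0,x1,y1,k,f=sys.argv[1],*map(int,sys.argv[2:6]),float(sys.argv[6]),sys.argv[7]
i=get_image(n);s=read_state();M=R.from_quat(s["ee_rot"]).as_matrix();o=s["position"]
W=lambda q:[o+M@np.array([a[1],50.5-a[2],-(a[0]-1.7)]) for a in q]
bed=np.array([567.2,-31.9,.19])
L=[T(bed,[(-90,-90,50),(-90,90,50),(90,90,50)]),T(bed,[(76,-90,50),(76,90,50)]),T(bed,[(76,-90,75),(76,90,75),(90,90,75),(90,-90,75)]),
W([(55,23,32),(55,-23,32),(-55,-23,32),(-55,23,32),(55,23,32)]),W([(55,23,0),(55,-23,0),(-55,-23,0),(-55,23,0),(55,23,0)])]
crop(i,x0,y0,x1,y1,k,f,L)
E
python3 ov.py scene 300 110 420 230 5 pics/s3.png
```

```text
tool tilt 0.0318 [-0.0032  0.0318 -0.9995]
t 5.5 pos [552.5 123.9 117.6] yaw 0.1889 grip 20.6 F [ 0.2  0.2 -3.5]
turn y -0.0011 shift(mm) in turned tool frame [-270.8   15.8   -3.9] in present frame [-271.1    7.2   -4.2]
full turn (tool rotvec) [ 0.0028 -0.0012  0.0318]
```

View pics/s3.png

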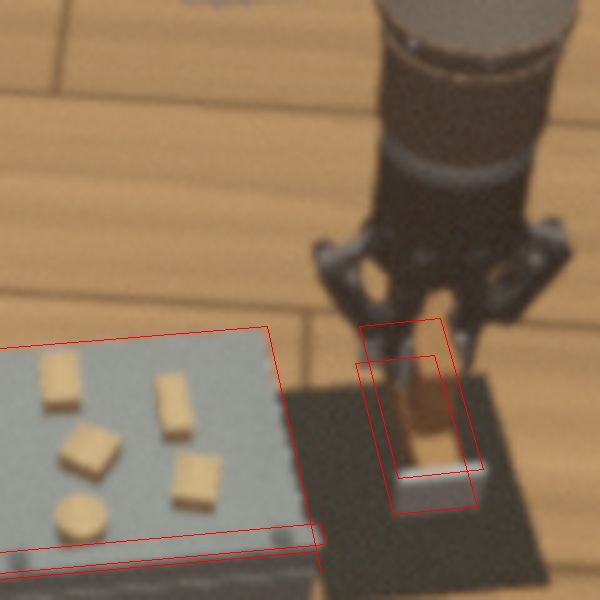

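The frame shows the scraper held as predicted but rolled about 0.1 rad. It had sunk slightly and caught the bed's edge. I'll set it down on the mat, regrip it square, and hold more height.

play_rows --pt "0.005 0 0 0.003 -0.001 0.06 0.0" --pt "0 0.0 0 0 0 0.06 0.0" --pt "0 0.025 0 0 0 0 0.0" --pt "0 0.025 0 0 0 0 0.0" --pt "0 0.006 0 0 0 0 0.0" --pt "0 0.0 0 0 0 0 0.0"

```text
clock: 6.2
position: [553.1, 113.6, 59.6]
ee_rot: [-0.478, -0.52, 0.563, 0.43]
contact_force: [-0.5, 2.6, 2.1]
gripper_width: 21.4
```

play_rows --pt "0 0.003 0 0 0 0 0.0"

```text
clock: 6.3
position: [554.0, 112.6, 59.0]
ee_rot: [-0.478, -0.52, 0.562, 0.429]
contact_force: [-9.9, 3.0, 19.7]
gripper_width: 21.6
```

play_rows --pt "0 0.003 0 0 0 0 0.0"

```text
clock: 6.4
position: [555.7, 112.0, 59.0]
ee_rot: [-0.479, -0.521, 0.561, 0.429]
contact_force: [-6.3, 2.7, 16.0]
gripper_width: 21.5
```

```bash
python3 go.py 552 130 55 .19 v
```

```text
tool tilt -0.0909 [ 0.0182 -0.0891 -0.9959]
t 6.4 pos [555.7 112.   59. ] yaw 0.1741 grip 21.5 F [-6.3  2.7 16. ]
turn y -0.0159 shift(mm) in turned tool frame [18.4  4.   0.2] in present frame [18.7  2.3  0.5]
full turn (tool rotvec) [ 0.0017 -0.0157 -0.0911]
```

play_rows --pt "0 0 0 0 0 0 0.06" --pt "0 0 0 0 0 0 0.085" --pt "0 0 0 0 0 0 0.085" --pt "0.003 0.002 0 0.002 -0.016 -0.05 0.085" --pt "0.003 0.002 0 0 0 -0.041 0.085" --pt "0 0 0 0 0 0 0.085"

```text
clock: 7.0
position: [556.0, 114.0, 55.5]
ee_rot: [0.451, 0.545, -0.543, -0.452]
contact_force: [0.6, -0.3, 0.6]
gripper_width: 85.1
```

```bash
python3 go.py 552 118 52 .19 v;python3 ov.py scene 300 110 420 230 5 pics/s4.png
```

```text
tool tilt 0.0031 [-3.0e-04  3.1e-03 -1.0e+00]
t 7.0 pos [556.  114.   55.5] yaw 0.1851 grip 85.1 F [ 0.6 -0.3  0.6]
turn y -0.0049 shift(mm) in turned tool frame [4.7 3.5 3.1] in present frame [4.7 3.5 3.2]
full turn (tool rotvec) [ 0.0003 -0.0049  0.0031]
```

View pics/s4.png

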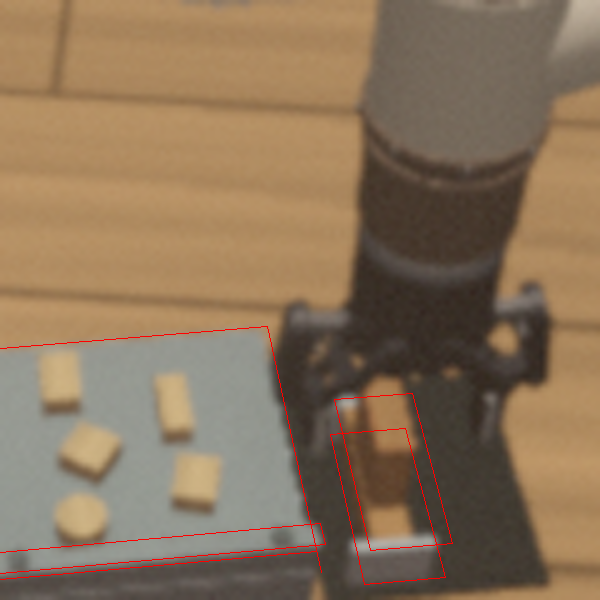

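play_rows --pt "-0.008 0.003 0.005 0 -0.005 0.003 0.085" --pt "0 0 0 0 0 0 0.05" --pt "0 0 0 0 0 0 0.0" --pt "0 0 0 0 0 0 0.0" --pt "0 0 0 0 0 0 0.0" --pt "0 0 0 0 0 0 0.0" --pt "0 0 0 0 0 0 0.0"

```text
clock: 7.8
position: [551.4, 104.6, 51.9]
ee_rot: [-0.45, -0.545, 0.547, 0.448]
contact_force: [1.0, -0.7, -0.9]
gripper_width: 21.5
```

```bash
python3 go.py 552 130 110 .19 v
```

```text
tool tilt -0.0043 [-4.0e-04 -4.5e-03 -1.0e+00]
t 7.8 pos [551.4 104.6  51.9] yaw 0.194 grip 21.5 F [ 1.  -0.7 -0.9]
turn y 0.004 shift(mm) in turned tool frame [ 24.8 -58.1  -5.4] in present frame [ 24.6 -58.2  -5.4]
full turn (tool rotvec) [-0.0013  0.004  -0.0043]
```

play_rows --pt "0 -0.02 0 0 0 0 0.0" --pt "0 -0.02 0 0 0.002 -0.004 0.0" --pt "0 -0.013 -0.006 0 0 0 0.0" --pt "0 0 0 0 0 0 0.0"

```text
clock: 8.2
position: [554.3, 105.2, 103.0]
ee_rot: [-0.448, -0.542, 0.548, 0.452]
contact_force: [0.3, 0.9, -2.2]
gripper_width: 21.4
```

```bash
python3 go.py 607.5 -141.3 102 .19 v
```

```text
tool tilt -0.0008 [-0.0099 -0.0027 -0.9999]
t 8.2 pos [554.3 105.2 103. ] yaw 0.1905 grip 21.4 F [ 0.3  0.9 -2.2]
turn y 0.0005 shift(mm) in turned tool frame [-252.1    1.    -5.7] in present frame [-252.2    1.1   -5.6]
full turn (tool rotvec) [-0.0103  0.0005 -0.0008]
```

play_rows --pt "-0.02 0 -0.0035 -0.01 0 0 0.0" --pt "-0.02 0 0 0 0 0 0.0" --pt "-0.02 0 0 0 0 0 0.0"

```text
clock: 8.5
position: [566.2, 47.4, 99.5]
ee_rot: [-0.448, -0.544, 0.547, 0.451]
contact_force: [0.7, -0.2, -3.0]
gripper_width: 21.3
```

```bash
python3 go.py 604.7 -141.8 101 .19 v
```

```text
tool tilt 0.0004 [-5.9e-03 -7.0e-04 -1.0e+00]
t 8.5 pos [566.2  47.4  99.5] yaw 0.1934 grip 21.3 F [ 0.7 -0.2 -3. ]
turn y 0.0034 shift(mm) in turned tool frame [-193.    -1.5   -2. ] in present frame [-193.    -1.6   -1.4]
full turn (tool rotvec) [-0.006   0.0034  0.0004]
```

play_rows --pt "-0.018 -0.0015 -0.002 -0.006 0.003 0 0.0" --pt "-0.018 -0.0012 0 0 0 0 0.0" --pt "-0.018 -0.0012 0 0 0 0 0.0" --pt "-0.018 -0.0012 0 0 0 0 0.0"

```text
clock: 8.9
position: [577.3, -25.9, 98.3]
ee_rot: [-0.448, -0.542, 0.547, 0.454]
contact_force: [0.1, 2.2, 0.5]
gripper_width: 21.4
```

```bash
python3 go.py 604.7 -141.8 100.5 .19 v
```

```text
tool tilt 0.0024 [-1.120e-02  3.000e-04 -9.999e-01]
t 8.9 pos [577.3 -25.9  98.3] yaw 0.1887 grip 21.4 F [0.1 2.2 0.5]
turn y -0.0013 shift(mm) in turned tool frame [-119.    -2.2   -5. ] in present frame [-119.    -2.5   -5.1]
full turn (tool rotvec) [-0.011  -0.0013  0.0024]
```

play_rows --pt "-0.015 -0.0025 -0.004 -0.008 0 0 0.0" --pt "-0.018 -0.0015 -0.002 -0.002 0 0 0.0" --pt "-0.018 -0.0015 -0.001 -0.002 0 0 0.0" --pt "-0.018 -0.0015 -0.001 -0.002 0 0 0.0"

```text
clock: 9.3
position: [595.2, -94.8, 100.2]
ee_rot: [-0.448, -0.544, 0.545, 0.454]
contact_force: [-0.2, -0.3, -3.0]
gripper_width: 21.3
```

```bash
python3 go.py 604.7 -141.8 100.5 .19 v
```

```text
tool tilt 0.005 [-0.0061  0.0039 -1.    ]
t 9.3 pos [595.2 -94.8 100.2] yaw 0.1875 grip 21.3 F [-0.2 -0.3 -3. ]
turn y -0.0025 shift(mm) in turned tool frame [-47.9  -0.3  -0.4] in present frame [-47.9  -0.6  -0.5]
full turn (tool rotvec) [-0.0053 -0.0025  0.005 ]
```

play_rows --pt "-0.018 -0.0015 0 -0.003 0 0.004 0.0" --pt "-0.018 -0.0015 0 0 0 0 0.0" --pt "-0.016 -0.0015 0 0 0 0 0.0" --pt "0 -0.001 0 0 0 0 0.0"

```text
clock: 9.7
position: [602.9, -150.2, 101.0]
ee_rot: [-0.449, -0.542, 0.546, 0.455]
contact_force: [0.7, -0.4, -3.4]
gripper_width: 21.3
```

```bash
python3 go.py 604.7 -141.8 100.5 .19 v
python3 - <<'E'
from h import *
i=get_image("scene");crop(i,230,110,390,260,4,"pics/s5.png")
E
```

```text
tool tilt 0.0032 [-0.0098  0.0015 -1.    ]
t 9.7 pos [ 602.9 -150.2  101. ] yaw 0.184 grip 21.3 F [ 0.7 -0.4 -3.4]
turn y -0.006 shift(mm) in turned tool frame [ 7.9  0.5 -3.4] in present frame [ 8.   0.5 -3.3]
full turn (tool rotvec) [-0.0094 -0.006   0.0033]
```

View pics/s5.png

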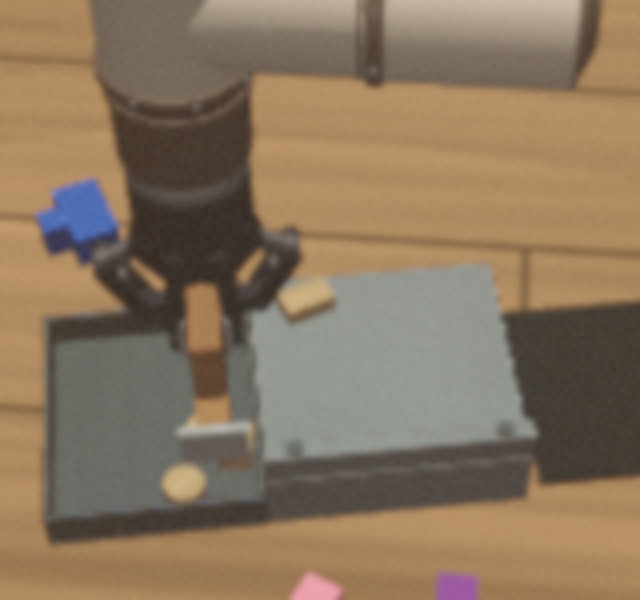

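One chip is left on the bed, at scene px (307,184). The others are in the tray or hidden beneath the scraper. I'll do a second pass along the near side.

```bash
python3 - <<'E'
from h import *
i=get_image("scene");c,s=np.cos(.19),np.sin(.19)
for q in [(277,299),(330,281),(336,302),(290,321),(307,297)]:
    w=at(i,np.array(q)/4-.4+[230,110],63)-[567.2,-31.9];print((c*w[0]+s*w[1]).round(),(-s*w[0]+c*w[1]).round())
for x,y in[(-34,20),(-34,-120)]:print(567.2+c*x-s*y,-31.9+s*x+c*y)
E
python3 go.py 530 -19 140 .19
```

```text
-58.0 -72.0
-71.0 -33.0
-51.0 -31.0
-37.0 -65.0
-58.0 -51.0
530.0346781064828 -18.68111772685561
556.4749234031929 -156.16171064327347
t 9.8 pos [ 602.6 -148.7  101.1] yaw 0.1851 grip 21.8 F [-0.2  0.2 -3.2]
turn y -0.0049 shift(mm) in turned tool frame [141.1 -38.9  46.8] in present frame [141.  -37.9  47.9]
full turn (tool rotvec) [-0.0094 -0.0048  0.0037]
```

play_rows --pt "0 -0.02 0 -0.009 -0.005 0.003 0.0" --pt "0.02 -0.01 0.02 0 0 0 0.0" --pt "0.04 0 0.02 0 0 0 0.0" --pt "0.04 0 0.017 0 0 0 0.0" --pt "0.03 0 0 0 0 0 0.0" --pt "0 0 0 0 0 0 0.0"

```text
clock: 10.4
position: [521.2, -26.1, 139.2]
ee_rot: [0.451, 0.549, -0.544, -0.447]
contact_force: [1.5, -0.1, -1.9]
gripper_width: 21.2
```

```bash
python3 go.py 521 -31 101.5 .19 v
```

```text
tool tilt -0.0004 [ 0.01    0.0016 -0.9999]
t 10.4 pos [521.2 -26.1 139.2] yaw 0.1951 grip 21.2 F [ 1.5 -0.1 -1.9]
turn y 0.0051 shift(mm) in turned tool frame [-4.8 37.7  1.1] in present frame [-4.8 37.7  1.5]
full turn (tool rotvec) [ 0.0101  0.0051 -0.0003]
```

play_rows --pt "0 0.018 0.001 0.01 0.005 0 0.0" --pt "0 0.014 0 0 0 0 0.0" --pt "0 0.002 0 0 0 0 0.0"

```text
clock: 10.7
position: [522.5, -23.1, 110.6]
ee_rot: [0.451, 0.55, -0.544, -0.446]
contact_force: [-0.8, 0.4, -3.0]
gripper_width: 21.1
```

```bash
python3 go.py 545.6 -158.2 101 .19 v
```

```text
tool tilt -0.0006 [ 0.0108  0.0015 -0.9999]
t 10.7 pos [522.5 -23.1 110.6] yaw 0.1974 grip 21.1 F [-0.8  0.4 -3. ]
turn y 0.0074 shift(mm) in turned tool frame [-137.1    9.6    2.8] in present frame [-137.     9.7    3.9]
full turn (tool rotvec) [ 0.0109  0.0074 -0.0006]
```

play_rows --pt "-0.005 0.008 0.001 0.011 0.007 0 0.0" --pt "-0.016 -0.0015 0.001 0 0 0 0.0" --pt "-0.018 -0.0015 0 0 0 0 0.0" --pt "-0.018 -0.0015 0 0 0 0 0.0"

```text
clock: 11.1
position: [533.5, -80.0, 109.6]
ee_rot: [0.45, 0.547, -0.546, -0.448]
contact_force: [0.8, -1.0, -3.0]
gripper_width: 21.3
```

```bash
python3 go.py 545.6 -158.2 101 .19 v
```

```text
tool tilt -0.0011 [ 2.9e-03 -6.0e-04 -1.0e+00]
t 11.1 pos [533.5 -80.  109.6] yaw 0.1947 grip 21.3 F [ 0.8 -1.  -3. ]
turn y 0.0047 shift(mm) in turned tool frame [-79.1   8.6   2.9] in present frame [-79.1   8.7   3.2]
full turn (tool rotvec) [ 0.0027  0.0047 -0.0011]
```

play_rows --pt "0.02 -0.001 0.002 0.003 0.005 -0.001 0.0" --pt "0.02 0 0 0 0 0 0.0" --pt "0.02 0 0 0 0 0 0.0" --pt "0 0.005 0 0 0 0 0.0" --pt "0 0.004 0 0 0 0 0.0" --pt "0 0 0 0 0 0 0.0"

```text
clock: 11.7
position: [523.5, -25.5, 104.0]
ee_rot: [0.454, 0.544, -0.542, -0.451]
contact_force: [0.0, -0.3, -2.1]
gripper_width: 21.1
```

```bash
python3 go.py 545.6 -158.2 101 .19 v
```

```text
tool tilt -0.0016 [ 4.6e-03 -8.0e-04 -1.0e+00]
t 11.7 pos [523.5 -25.5 104. ] yaw 0.1813 grip 21.1 F [ 0.  -0.3 -2.1]
turn y -0.0087 shift(mm) in turned tool frame [-134.5    3.     3.4] in present frame [-134.5    3.2    2.2]
full turn (tool rotvec) [ 0.0044 -0.0087 -0.0016]
```

play_rows --pt "-0.005 0.003 0.002 0.004 -0.008 0 0.0" --pt "-0.017 -0.0005 0 0 0 0 0.0" --pt "-0.017 -0.0005 0 0 0 0 0.0" --pt "-0.017 -0.0005 0 0 0 0 0.0"

```text
clock: 12.1
position: [532.1, -84.0, 101.8]
ee_rot: [-0.45, -0.545, 0.546, 0.45]
contact_force: [1.2, 0.3, -3.3]
gripper_width: 21.5
```

```bash
python3 go.py 545.6 -158.2 101 .19 v
```

```text
tool tilt -0.0017 [-0.0015 -0.002  -1.    ]
t 12.1 pos [532.1 -84.  101.8] yaw 0.1918 grip 21.5 F [ 1.2  0.3 -3.3]
turn y 0.0018 shift(mm) in turned tool frame [-75.4   0.8   0.7] in present frame [-75.4   0.9   0.9]
full turn (tool rotvec) [-0.0019  0.0018 -0.0017]
```

play_rows --pt "-0.017 -0.0005 0 0 0 0 0.0" --pt "-0.017 -0.0008 0 0 0 0 0.0" --pt "-0.017 -0.001 0 0 0 0 0.0" --pt "-0.017 -0.001 0 0 0 0 0.0" --pt "-0.012 -0.001 0 0 0 0 0.0"

```text
clock: 12.6
position: [546.5, -171.0, 104.8]
ee_rot: [-0.45, -0.543, 0.547, 0.452]
contact_force: [0.4, 0.8, -3.7]
gripper_width: 21.4
```

play_rows --pt "0 -0.025 0 0 0 0 0.0" --pt "0 -0.03 0 0 0 0 0.0" --pt "0.04 -0.01 0 0 0 0 0.0" --pt "0.045 0 0 0 0 0 0.0" --pt "0.045 0 0 0 0 0 0.0" --pt "0.045 0 0 0 0 0 0.0" --pt "0.045 0 0 0 0 0 0.0" --pt "0 0 0 0 0 0 0.0"

```text
clock: 13.4
position: [506.3, 44.6, 170.4]
ee_rot: [-0.452, -0.54, 0.544, 0.456]
contact_force: [1.3, -1.6, -3.2]
gripper_width: 21.3
```

```bash
python3 go.py 530 130 120 .19 v
python3 - <<'E'
from h import *
i=get_image("scene");crop(i,200,110,420,260,3.6,"pics/s6.png")
E
```

```text
tool tilt 0.0003 [-6.8e-03 -9.0e-04 -1.0e+00]
t 13.4 pos [506.3  44.6 170.4] yaw 0.1761 grip 21.3 F [ 1.3 -1.6 -3.2]
turn y -0.0139 shift(mm) in turned tool frame [ 79.4  50.4 -39.4] in present frame [ 79.9  50.2 -38.6]
full turn (tool rotvec) [-0.0068 -0.0139  0.0004]
```

View pics/s6.png

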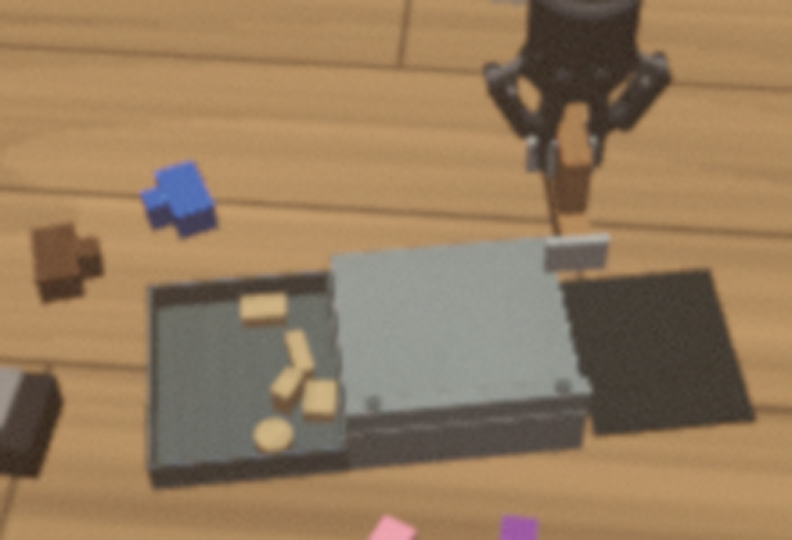

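All five chips are in the tray (crop px around (264,308), (300,352), (288,385), (320,398), (273,434)) and the bed is clear. Now I'll put the scraper back on the mat.

play_rows --pt "0.04 0 -0.02 -0.007 -0.014 0 0.0" --pt "0.038 0 -0.025 0 0 0 0.0" --pt "0 0.035 0 0 0 0 0.0" --pt "0 0.035 0 0 0 0 0.0" --pt "0 0.025 0 0 0 0 0.0" --pt "0 0 0 0 0 0 0.0"

```text
clock: 14.05
position: [540.9, 125.5, 73.2]
ee_rot: [0.453, 0.544, -0.543, -0.451]
contact_force: [-0.2, -0.6, -2.6]
gripper_width: 21.5
```

```bash
python3 go.py 536 130 52 .19 v
```

```text
tool tilt -0.0005 [ 0.0029  0.     -1.    ]
t 14.05 pos [540.9 125.5  73.2] yaw 0.1838 grip 21.5 F [-0.2 -0.6 -2.6]
turn y -0.0062 shift(mm) in turned tool frame [ 5.3 21.2  3.9] in present frame [ 5.3 21.2  4. ]
full turn (tool rotvec) [ 0.0028 -0.0062 -0.0005]
```

play_rows --pt "0.005 0.01 0.003 0.003 -0.006 0 0.0" --pt "0 0.007 0 0 0 0 0.0" --pt "0 0 0 0 0 0 0.0"

```text
clock: 14.35
position: [539.0, 128.7, 57.2]
ee_rot: [0.452, 0.546, -0.544, -0.45]
contact_force: [-0.0, -0.2, -2.5]
gripper_width: 21.3
```

play_rows --pt "0 0.003 0 0 0 0 0.0"

```text
clock: 14.45
position: [540.0, 129.0, 55.3]
ee_rot: [0.452, 0.546, -0.543, -0.45]
contact_force: [-0.3, -0.5, -2.8]
gripper_width: 21.2
```

play_rows --pt "0 0.002 0 0 0 0 0.0"

```text
clock: 14.55
position: [540.4, 129.1, 53.8]
ee_rot: [0.452, 0.547, -0.543, -0.449]
contact_force: [-0.2, -0.1, -2.8]
gripper_width: 21.3
```

play_rows --pt "0 0.002 0 0 0 0 0.0"

```text
clock: 14.65
position: [540.9, 129.3, 52.4]
ee_rot: [0.452, 0.547, -0.542, -0.449]
contact_force: [-1.3, 0.1, -0.2]
gripper_width: 21.3
```

play_rows --pt "0 0.002 0 0 0 0 0.0"

```text
clock: 14.75
position: [541.6, 129.7, 51.8]
ee_rot: [0.453, 0.548, -0.542, -0.449]
contact_force: [-4.4, 0.8, 15.6]
gripper_width: 21.3
```

play_rows --pt "0 0 0 0 0 0 0.04" --pt "0 0 0 0 0 0 0.085" --pt "0 0 0 0 0 0 0.085" --pt "0 -0.02 0 0 0 0 0.085" --pt "0 -0.04 0 0 0 0 0.085" --pt "0 -0.045 0 0 0 0 0.085" --pt "0 -0.045 0 0 0 0 0.085" --pt "0 0 0 0 0 0 0.085"

```text
clock: 15.55
position: [541.5, 129.5, 208.5]
ee_rot: [0.453, 0.549, -0.542, -0.447]
contact_force: [0.6, -0.6, -0.4]
gripper_width: 84.8
```

```bash
python3 go.py 494 -368 150 -1.278 v; python3 go.py 494 -368 150 .29
```

```text
tool tilt -0.0002 [ 0.013   0.0023 -0.9999]
t 15.55 pos [541.5 129.5 208.5] yaw 0.1908 grip 84.8 F [ 0.6 -0.6 -0.4]
turn y 1.4688 shift(mm) in turned tool frame [-189.    58.5 -462.6] in present frame [-479.4   56.7  141.7]
full turn (tool rotvec) [0.0108 1.4688 0.0096]
t 15.55 pos [541.5 129.5 208.5] yaw 0.1908 grip 84.8 F [ 0.6 -0.6 -0.4]
turn y -0.0992 shift(mm) in turned tool frame [-463.1   58.5  187.8] in present frame [-479.4   56.7  141.7]
full turn (tool rotvec) [ 0.0132 -0.0992 -0.0008]
```

```bash
python3 -c "
from h import *
print(read_state()['joints'].round(3))"
```

```text
[ 0.528  0.281 -0.208  0.005 -1.07  -1.911]
```

play_rows --pt "-0.0463 0 0.0136 0.01 0.147 0 0.085" --pt "-0.0478 0 0.0067 0 0.147 0 0.085" --pt "-0.0482 0 0 0 0.147 0 0.085" --pt "-0.0476 0 -0.0075 0 0.147 0 0.085" --pt "-0.046 0 -0.0144 0 0.147 0 0.085" --pt "-0.0434 0 -0.021 0 0.147 0 0.085" --pt "-0.04 0 -0.027 0 0.147 0 0.085" --pt "-0.0355 0 -0.0326 0 0.147 0 0.085" --pt "-0.03 0 -0.0375 0 0.147 0 0.085" --pt "-0.0246 0 -0.0415 0 0.147 0 0.085"

```text
clock: 16.55
position: [488.7, -360.1, 207.0]
ee_rot: [-0.7, -0.098, 0.088, 0.702]
contact_force: [1.2, 0.4, 0.7]
gripper_width: 84.8
```

```bash
python3 go.py 494 -368 150 -1.278 v
```

```text
tool tilt 0.0144 [ 0.0137  0.0044 -0.9999]
t 16.55 pos [ 488.7 -360.1  207. ] yaw -1.3069 grip 84.8 F [1.2 0.4 0.7]
turn y -0.0289 shift(mm) in turned tool frame [ 2.8 57.  -9.1] in present frame [ 2.3 57.  -9.1]
full turn (tool rotvec) [-0.0005 -0.0289  0.0144]
```

play_rows --pt "0.002 0.045 -0.009 0 -0.029 0.014 0.085" --pt "0 0.045 0 0 0 0 0.085" --pt "0 0.045 0 0 0 0 0.085" --pt "0 0.025 0 0 0 0 0.085" --pt "0 0 0 0 0 0 0.085"

```text
clock: 17.05
position: [492.7, -378.3, 41.4]
ee_rot: [0.702, 0.1, -0.097, -0.699]
contact_force: [0.5, -0.2, -0.9]
gripper_width: 85.1
```

```bash
python3 go.py 494 -368 0 -1.278 v
python3 - <<'E'
from h import *
from fit import T
i=get_image("scene");st=[494.2,-367.9,-1.278]
crop(i,150,90,270,260,3.5,"pics/s7.png",[T(st,[(18,-30,30),(18,30,30),(-18,30,30),(-18,11,30),(-36,11,30),(-36,-11,30),(-18,-11,30),(-18,-30,30),(18,-30,30)])])
E
```

```text
tool tilt 0.0038 [ 0.005  -0.0038 -1.    ]
t 17.05 pos [ 492.7 -378.3   41.4] yaw -1.2918 grip 85.1 F [ 0.5 -0.2 -0.9]
turn y -0.0138 shift(mm) in turned tool frame [ 4.2 41.4  9.5] in present frame [ 3.9 41.3  9.8]
full turn (tool rotvec) [ 0.005  -0.0138  0.0038]
```

View pics/s7.png

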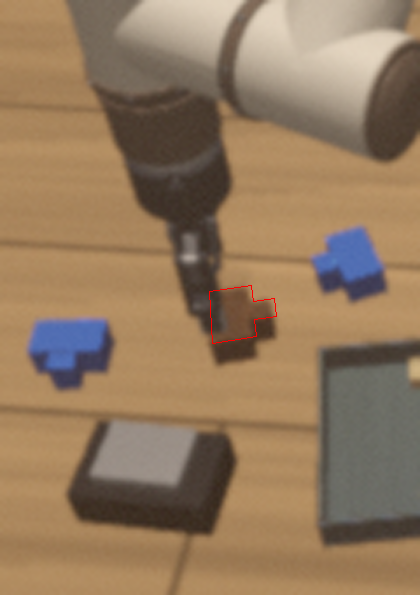

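play_rows --pt "0.004 0 0.0095 0.005 -0.014 0.004 0.085" --pt "0 0.015 0 0 0 0 0.085" --pt "0 0 0 0 0 0 0.085"

```text
clock: 17.45
position: [500.9, -369.3, 36.7]
ee_rot: [0.703, 0.11, -0.1, -0.695]
contact_force: [-0.6, 1.1, 0.1]
gripper_width: 84.9
```

```bash
python3 go.py 494 -368 0 -1.278 v
```

```text
tool tilt 0.0132 [ 0.0164 -0.0085 -0.9998]
t 17.45 pos [ 500.9 -369.3   36.7] yaw -1.2728 grip 84.9 F [-0.6  1.1  0.1]
turn y 0.0052 shift(mm) in turned tool frame [-6.2 36.7  3.2] in present frame [-6.7 36.6  3.7]
full turn (tool rotvec) [0.0129 0.0051 0.0132]
```

play_rows --pt "-0.006 0.012 0.003 0.013 0.005 0.013 0.085" --pt "0 0.012 0 0 0 0 0.085" --pt "0 0.008 0 0 0 0 0.085" --pt "0 0 0 0 0 0 0.085"

```text
clock: 17.85
position: [497.0, -368.3, 7.1]
ee_rot: [0.701, 0.106, -0.102, -0.698]
contact_force: [-0.4, 0.0, -0.1]
gripper_width: 84.6
```

```bash
python3 go.py 494 -368 0 -1.278 v
```

```text
tool tilt 0.0054 [ 0.0064 -0.0025 -1.    ]
t 17.85 pos [ 497.  -368.3    7.1] yaw -1.2759 grip 84.6 F [-0.4  0.  -0.1]
turn y 0.0021 shift(mm) in turned tool frame [-2.8  7.1  1.1] in present frame [-2.9  7.1  1.2]
full turn (tool rotvec) [0.0043 0.0021 0.0054]
```

play_rows --pt "-0.003 0.005 0.001 0.004 0.002 0.005 0.085" --pt "0 0 0 0 0 0 0.07" --pt "0 0 0 0 0 0 0.05" --pt "0 0 0 0 0 0 0.04" --pt "0 0 0 0 0 0 0.04" --pt "0 0 0 0 0 0 0.04"

```text
clock: 18.45
position: [494.0, -368.6, 2.0]
ee_rot: [0.7, 0.103, -0.103, -0.699]
contact_force: [1.2, 0.7, -0.4]
gripper_width: 59.2
```

```bash
python3 go.py 494 -368 2 -1.278 v
```

```text
tool tilt 0.0003 [ 4.e-04 -4.e-04 -1.e+00]
t 18.45 pos [ 494.  -368.6    2. ] yaw -1.2782 grip 59.2 F [ 1.2  0.7 -0.4]
turn y -0.0002 shift(mm) in turned tool frame [0.2 0.  0.6] in present frame [0.2 0.  0.6]
full turn (tool rotvec) [ 0.0005 -0.0002  0.0003]
```

play_rows --pt "0 -0.02 0 0 0 0 0.04" --pt "0 -0.04 0 0 0 0 0.04" --pt "0 -0.045 0 0 0 0 0.04" --pt "0 -0.045 0 0 0 0 0.04" --pt "0 0 0 0 0 0 0.04"

```text
clock: 18.95
position: [492.4, -368.3, 154.5]
ee_rot: [-0.698, -0.101, 0.105, 0.701]
contact_force: [1.2, -0.3, -1.1]
gripper_width: 58.9
```

play_rows --pt "0.0212 0 0.0296 0 -0.147 0 0.04" --pt "0.0253 0 0.0262 0 -0.147 0 0.04" --pt "0.0288 0 0.0222 0 -0.147 0 0.04" --pt "0.0318 0 0.0178 0 -0.147 0 0.04" --pt "0.0341 0 0.013 0 -0.147 0 0.04" --pt "0.0355 0 0.0078 0 -0.147 0 0.04" --pt "0.0363 0 0.0025 0 -0.147 0 0.04" --pt "0.0363 0 -0.0028 0 -0.147 0 0.04" --pt "0.0355 0 -0.0081 0 -0.147 0 0.04" --pt "0.034 0 -0.0133 0 -0.147 0 0.04"

```text
clock: 19.95
position: [604.2, -12.9, 152.4]
ee_rot: [-0.44, -0.551, 0.553, 0.445]
contact_force: [0.2, -0.9, -0.5]
gripper_width: 59.1
```

```bash
python3 go.py 611.4 -23.4 80 .19 v
```

```text
tool tilt 0.0044 [-0.0072  0.0029 -1.    ]
t 19.95 pos [604.2 -12.9 152.4] yaw 0.2196 grip 59.1 F [ 0.2 -0.9 -0.5]
turn y 0.0296 shift(mm) in turned tool frame [-11.7  72.4  -5. ] in present frame [-12.2  72.3  -5.1]
full turn (tool rotvec) [-0.0065  0.0296  0.0043]
```

play_rows --pt "-0.012 0.03 -0.003 -0.0065 0.03 0.004 0.04" --pt "0 0.03 0 0 0 0 0.04" --pt "0 0.012 0 0 0 0 0.04" --pt "0 0 0 0 0 0 0.04"

```text
clock: 20.35
position: [611.6, -17.8, 77.6]
ee_rot: [0.448, 0.548, -0.546, -0.447]
contact_force: [-0.6, 0.1, -1.9]
gripper_width: 58.8
```

```bash
python3 go.py 611.4 -23.4 53 .19 v
```

```text
tool tilt 0.0006 [ 0.0025  0.0011 -1.    ]
t 20.35 pos [611.6 -17.8  77.6] yaw 0.1996 grip 58.8 F [-0.6  0.1 -1.9]
turn y 0.0096 shift(mm) in turned tool frame [-5.4 24.6  1.3] in present frame [-5.4 24.6  1.4]
full turn (tool rotvec) [0.0027 0.0096 0.0006]
```

play_rows --pt "-0.005 0.012 0.001 0.003 0.01 0 0.04" --pt "0 0.007 0 0 0 0 0.04" --pt "0 0 0 0 0 0 0.04"

```text
clock: 20.65
position: [612.8, -24.1, 59.3]
ee_rot: [0.451, 0.545, -0.544, -0.45]
contact_force: [0.0, -0.1, 0.2]
gripper_width: 59.3
```

```bash
python3 go.py 611.4 -23.4 53 .19 v
```

```text
tool tilt 0.0001 [ 2.5e-03  6.0e-04 -1.0e+00]
t 20.65 pos [612.8 -24.1  59.3] yaw 0.1878 grip 59.3 F [ 0.  -0.1  0.2]
turn y -0.0022 shift(mm) in turned tool frame [0.9 6.3 1.2] in present frame [0.9 6.3 1.3]
full turn (tool rotvec) [ 0.0026 -0.0022  0.0001]
```

play_rows --pt "0 0.003 0 0.0025 -0.002 0 0.04" --pt "0 0.002 0 0 0 0 0.04"

```text
clock: 20.85
position: [613.7, -24.5, 55.4]
ee_rot: [0.451, 0.546, -0.544, -0.45]
contact_force: [-1.1, -0.4, -1.7]
gripper_width: 58.7
```

play_rows --pt "0 0.002 0 0 0 0 0.04"

```text
clock: 20.95
position: [614.1, -24.5, 53.8]
ee_rot: [0.451, 0.546, -0.544, -0.45]
contact_force: [0.2, -0.0, -0.6]
gripper_width: 59.1
```

play_rows --pt "0 0.0015 0 0 0 0 0.04"

```text
clock: 21.05
position: [614.3, -24.4, 52.4]
ee_rot: [0.451, 0.546, -0.544, -0.449]
contact_force: [-0.6, -0.6, -0.9]
gripper_width: 59.1
```

```bash
python3 go.py 624.2 -20.9 52 .19 v
```

```text
tool tilt -0.0001 [ 4.3e-03  7.0e-04 -1.0e+00]
t 21.05 pos [614.3 -24.4  52.4] yaw 0.1895 grip 59.1 F [-0.6 -0.6 -0.9]
turn y -0.0005 shift(mm) in turned tool frame [  1.6   0.4 -10.4] in present frame [  1.6   0.5 -10.4]
full turn (tool rotvec) [ 0.0044 -0.0005 -0.0001]
```

Near the bed top now. I'll push toward the fence in small rows.

play_rows --pt "0.001 0 -0.004 0.004 0 0 0.04" --pt "0 0 -0.003 0 0 0 0.04"

```text
clock: 21.25
position: [621.2, -22.0, 52.6]
ee_rot: [0.451, 0.545, -0.545, -0.45]
contact_force: [0.8, -0.5, -0.4]
gripper_width: 59.2
```

play_rows --pt "0 0 -0.002 0 0 0 0.04"

```text
clock: 21.35
position: [623.1, -21.6, 52.6]
ee_rot: [-0.45, -0.545, 0.545, 0.451]
contact_force: [-3.3, -1.2, 1.6]
gripper_width: 58.9
```

play_rows --pt "0 0 -0.002 0 0 0 0.04"

```text
clock: 21.45
position: [623.0, -21.6, 52.2]
ee_rot: [-0.449, -0.543, 0.547, 0.452]
contact_force: [-6.5, -1.6, 1.5]
gripper_width: 58.9
```

```bash
python3 go.py 624.2 -20.9 52 .19 v
```

```text
tool tilt -0.0 [-0.0065 -0.0013 -1.    ]
t 21.45 pos [623.  -21.6  52.2] yaw 0.1899 grip 58.9 F [-6.5 -1.6  1.5]
turn y -0.0001 shift(mm) in turned tool frame [ 0.4  0.2 -1.3] in present frame [ 0.4  0.2 -1.3]
full turn (tool rotvec) [-0.0067 -0.0001 -0.    ]
```

play_rows --pt "0 0.0015 -0.002 -0.006 0 0 0.04"

```text
clock: 21.55
position: [623.0, -21.6, 51.8]
ee_rot: [-0.449, -0.544, 0.547, 0.451]
contact_force: [-10.4, 1.3, 18.0]
gripper_width: 58.8
```

play_rows --pt "0 0.002 -0.003 -0.002 0 0 0.04"

```text
clock: 21.65
position: [623.0, -21.6, 51.9]
ee_rot: [-0.448, -0.542, 0.549, 0.452]
contact_force: [-14.4, 2.5, 20.2]
gripper_width: 58.7
```

```bash
python3 go.py 624.2 -20.9 52 .19 v
```

```text
tool tilt -0.0007 [-0.0107 -0.0028 -0.9999]
t 21.65 pos [623.  -21.6  51.9] yaw 0.191 grip 58.7 F [-14.4   2.5  20.2]
turn y 0.001 shift(mm) in turned tool frame [ 0.5 -0.1 -1.3] in present frame [ 0.5 -0.2 -1.3]
full turn (tool rotvec) [-0.0111  0.001  -0.0007]
```

play_rows --pt "0 0 -0.0015 0 0 0 0.065" --pt "0 0 0 0 0 0 0.085" --pt "0 0 0 0 0 0 0.085" --pt "0 -0.015 0.001 0 0 0 0.085" --pt "0 -0.04 0 0 0 0 0.085" --pt "0 -0.045 0 0 0 0 0.085" --pt "0 -0.045 0.045 0 0 0 0.085" --pt "0 0 0.045 0 0 0 0.085" --pt "0 0 0.045 0 0 0 0.085" --pt "0 0 0 0 0 0 0.085"

```text
clock: 22.65
position: [502.9, -45.4, 198.8]
ee_rot: [-0.451, -0.545, 0.546, 0.449]
contact_force: [0.4, -0.4, 0.2]
gripper_width: 85.0
```

Run:
```python
from h import *
from fit import T
print(read_state()["position"])
st=[567.2+.982*58,-31.9+.189*58,.19]; bed=[567.2,-31.9,.19]
i=get_image("scene");x0,y0,x1,y1,k=225,120,425,260,3.9
L=[T(st,[(18,-30,80),(18,30,80),(-18,30,80),(-18,11,80),(-36,11,80),(-36,-11,80),(-18,-11,80),(-18,-30,80),(18,-30,80)]),T(bed,[(-82,94,32),(-82,94,32)])]
crop(i,x0,y0,x1,y1,k,"pics/s8.png",L[:1])
```

```text
[505.99737709 -44.93403313 199.51341659]
```

View pics/s8.png

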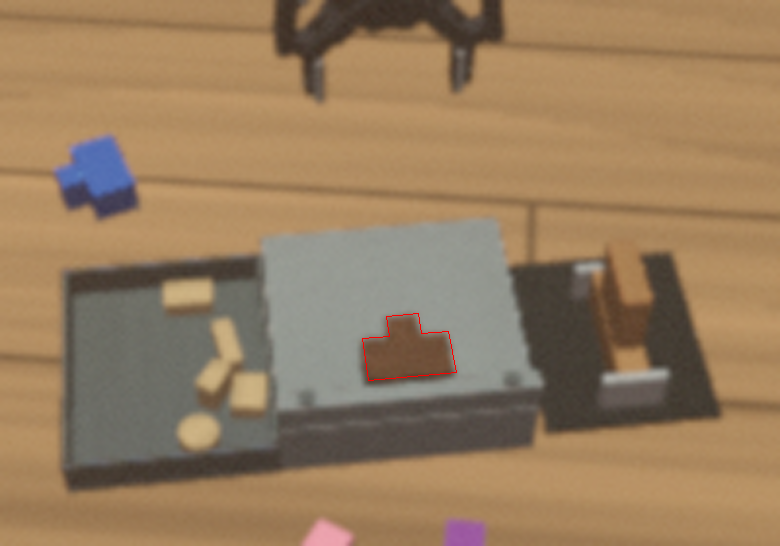

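The stop block sits at crop (405,350), on the expected outline, with its tab toward the robot. The scraper stands upright on the mat at (625,330), and all five chips are in the tray.

```bash
python3 -c "
from bench import *
print(job_done())"
```

```text
the job is handed in; nothing more can be done
None
```

I wiped all five offcuts into the tray with the scraper and stood the scraper back on its mat. I then laid the wooden stop block against the fence and handed the job in at about 23 s.

- **Final picture:** All five offcuts are in the tray and the bed is clear. The scraper is upright and released. The stop block is right way up near the middle of the fence, within about 2 mm of the expected outline, tab away from the fence.
- **Fence fit:** I felt contact with both the fence (about 14 N) and the bed (about 20 N) before letting go. The fence touched about 1 mm sooner than I had estimated. I did not measure any remaining gap after release.
- **What went wrong:** On the first approach the scraper sank slightly and caught the edge of the bed with about 45 N, which twisted it in the grip. I set it down on the mat, regripped it square and then wiped in two passes. In the second pass the scraper first ran about 10 mm too high, so I backed off and repeated the stroke.
- **Not checked:** I did not look at the jar, battery and tape measure again afterwards, but the arm's planned path stayed clear of them.

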